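Screw the loose cap of the reagent jar tight

TASK

Two amber screw-cap reagent jars are clamped on the worktop, and the cap of the short wide one was left loose. Screw that cap on clockwise (seen from above) until it stops, then let go; leave the tall slim jar's cap as it is.

Things in the scene. Friction and masses are not known exactly. Their poses are not given: they have to be found in the camera images.
- wide_jar_cap_grip (a point): Centre (mid-height, on the axis) of the round white ribbed cap of the SHORT WIDE amber jar: 50 mm across, 30 mm tall, this point 101 mm above the worktop. Below the cap 12 mm of neck, 44 mm across, then the sloping shoulder of the 84 mm wide jar, clamped fast in a grey foot. Grip across any diameter from above. z up; turns with the cap; black line on cap top and side lies along its -x.
- wide_jar_cap (a joint): Short wide jar's cap, rad: 0 = tight on a hard stop, its black line at the white bar on the jar's shoulder; grows as it is unscrewed (anticlockwise from above) to a stop at 1.5. Starts between 0.7 and 1.2. Friction about 0.08 N m, stays where it is left; the cap does not rise or come off as it turns.
- tall_jar_cap_grip (a point): The same point on the white cap of the TALL SLIM amber jar, to be left alone: cap 38 mm across and 30 mm tall, this point 151 mm above the worktop; jar 62 mm across, clamped in a like foot. The jars stand side by side, about 0.17 m or more apart; which one is on the left changes.
- tall_jar_cap (a joint): Tall slim jar's cap, rad, same sense: tight (0) at the start and to stay so.
Mind the look-alikes: they are no part of the job. What is shaped like the part that bears wide_jar_cap_grip but yellow is not meant.

How it is judged:
By the outcome, as a careful person would: the job done as asked, in the order asked, and still so for the second after the job is handed in, with the robot touching nothing.
It also fails if it takes over 27 s, if anything falls off the work surface, if the arm or the gripper's body presses on something with over 40 N, if the wrist force passes 120 N, or if a joint passes its speed limit or range.

ROBOT

A 6-joint arm with a two-finger parallel gripper is mounted at the origin on a cart in front of the work surface, level with it; the furniture and walls round the work are solid. World frame = base frame: x ahead of the robot, y to its left, z up, the work surface at z = 0. Lengths are in m, angles in degrees, forces in N, time in s.
With the tool pointing down it reaches from about 0.4 to 0.825 m from the base axis. Payload 7 kg.
Tool frame: the origin (TCP) lies at the very end of the fingers, on their centre line; the grasp point (between the pads) lies 19 mm behind it; x points along the fingers, y is the direction in which the jaws open and shut, and the axes are right-handed (so a half turn about x gives the same grasp; the last joint's range is limited). The gripper opens to 88 mm and grips with 3 to 60 N. Pads are 19 mm wide; open, the fingers measure 130 mm over their backs; the gripper's body (78 mm by 193 mm) begins 47 mm behind the grasp point.
Start: joints at [80.22, 20.546, 0.682, 0, -70.136, -16.507], TCP at [0.299, 0.605, 0.227] pointing down, gripper open.
Joint ranges: [-176.03, 176.03], [-82.01, 121.73], [-58.28, 71.71], [-173.87, 95.51], [-174.79, -0.11], [-173.66, 173.66]. Speed limits (degrees/s): [136.94, 136.94, 172.46, 180, 180, 180].

INTERFACE

Orientations are given as [roll, pitch, yaw] about the fixed x, y, z axes, in that order (R = Rz(yaw) Ry(pitch) Rx(roll)).
In Python, from plant import * gives the robot as it stands. The module is installed in compiled form; this text tells all that it offers.
- The arm moves only by the shell command python3 -m creep 'ROWS' [FORCE]. ROWS is a JSON object of lists of equal length, an entry for each row: "jaw": the closure, from -1 (fully open) to 1 (shut); "translation": the shift along the tool's x, y, z in m, a list of three; "roll": the turn about the tool's x in rad. A call has exactly 10 rows; each row shifts and turns the commanded pose from where the row before left it, along the tool's axes as they then stand; what a row does not reach is not made up. A row lasts 1/10 s, in which the tool goes at most 50 mm and 8.59 degrees, less where a joint would pass 70% of its speed; a pose out of reach is approached as far as the arm can. A call with a gripper value outside its range is refused whole. The fingers move at their own pace and stop on an object; FORCE is the grip in N (left out, the last holds). Time passes only in rows, so rows that do not move let the fingers close, or fill a call up. It gives the time, the measured TCP pose, the force and the opening at its end, in the units of the state.
- get_state(): the state, without advancing time (a new reading comes with each control period).
- capture(name): name is "scene" or "side" or "wrist"; returns a dict with "image" (384x512x3 uint8, red, green, blue), "fovy" (degrees; the focal length in pixels is half the picture's height over the tangent of half this angle, whatever the lens; pixels are square), "cx", "cy" (the principal point, pixels), "pose" (4x4, takes a point from camera to world coordinates); the wrist camera has in their place "tool_from_camera" (4x4, takes a point from camera to tool coordinates, whose origin is the TCP and whose axes are the tool frame's). Camera axes: x right, y up, looking along -z (the intrinsics and any distortion apply to the point x, -y, -z); pixel columns grow to the right and rows downward; lengths in m; the calibration is good to about 2 mm. The wrist camera is an equidistant fisheye: a pixel r from the principal point sees the ray r / f radians off the axis. A picture is of the moment at which its call begins: read the wrist's pose just before it. There is no depth.
- close_job(): hands the job in, once; it reports no verdict.
The state is a dict: "time_s": time; "joints": joint angles; "qd": joint speeds; "joint_torque": joint torques, N m; "tcp_pos": TCP position; "eef_rot": TCP orientation; "contact_force": force on the tool from outside, world axes, zero at the start; "moment": the same for the moment, N m; "gripper_width": finger opening in m.
Only numpy, scipy, OpenCV 4.12 (cv2) and the standard library are available. Lean on these libraries where they do the work, as an engineer would, in place of code of your own. Each camera call takes 0.05 s, during which the arm holds its last target.

## Working session

There is one attempt and no reset: what is moved stays moved. The work goes in short steps, Python scripts to look and compute and a shell command to move; the robot and the scene stay as the last step left them, time stands still between calls to the robot, and variables do not carry over. Pictures are saved under pics/ and viewed, and the job is handed in when it is done.

```bash
mkdir -p pics
python3 - <<'E'
from plant import *
import cv2,json
s=get_state();print({k:s[k] for k in s})
for n in ["scene","side"]:
    c=capture(n);cv2.imwrite(f"pics/{n}1.png",c["image"][:,:,::-1]);print(n,c["fovy"],c["cx"],c["cy"],c["pose"])
E
```

```text
{'time_s': 0.0, 'joints': array([ 8.02208998e+01,  2.05914686e+01,  6.31676959e-01, -1.79121377e-02,
       -7.01354997e+01, -1.65078642e+01]), 'qd': array([ 0.01956323,  0.03844158, -0.04375612,  0.07865022,  0.02595231,
       -0.02628441]), 'joint_torque': array([ 1.68687733e-03, -5.82721066e+01,  2.93046981e+01,  6.99675232e+00,
        7.06955689e-03, -1.59748488e-04]), 'tcp_pos': array([0.29874349, 0.60473277, 0.22561333]), 'eef_rot': array([  96.4882732 ,   89.9032318 , -109.80479176]), 'contact_force': array([ 1.07256737, -0.28520417, -0.16513322]), 'moment': array([ 0.01758622,  0.0187214 , -0.00404949]), 'gripper_width': 0.08760079774848079}
scene 46.008331124985006 256.7302978969529 195.8253336540302 [[ 0.63620692  0.42117175 -0.64641714 -0.22967103]
 [-0.77143765  0.35939633 -0.52508878 -0.58040019]
 [ 0.01116738  0.83273563  0.55355817  0.760392  ]
 [ 0.          0.          0.          1.        ]]
side 46.62649660546232 257.6054995567797 192.4357151747401 [[ 0.9314631   0.18287254 -0.31453796  0.09199314]
 [-0.36382977  0.46318872 -0.8081362  -0.95498391]
 [-0.00209548  0.86718732  0.49797767  0.70268152]
 [ 0.          0.          0.          1.        ]]
```

View pics/scene1.png

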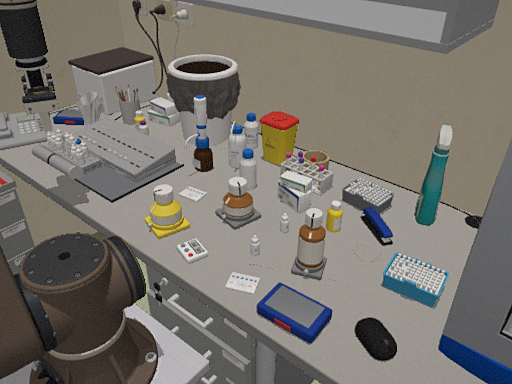

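View pics/side1.png

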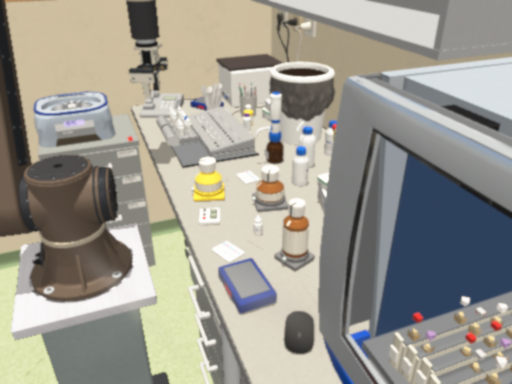

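Candidates in the scene view:
- yellow look-alike with a white cap at (163,193): excluded by colour
- amber short wide jar at (238,187), side view (270,173): this is the target
- amber tall slim jar at (313,217): to be left alone
- small brown dropper bottle at (204,155): not the part

I'll check the choice in a close crop.

Run:
```python
import cv2,numpy as np
a=cv2.imread("pics/scene1.png")[165:235,200:280];b=cv2.imread("pics/side1.png")[150:220,230:310]
o=np.hstack([cv2.resize(x,None,fx=5,fy=5,interpolation=cv2.INTER_CUBIC) for x in(a,b)])
cv2.imwrite("pics/crop1.png",o)
```

```text
(no output)
```

View pics/crop1.png

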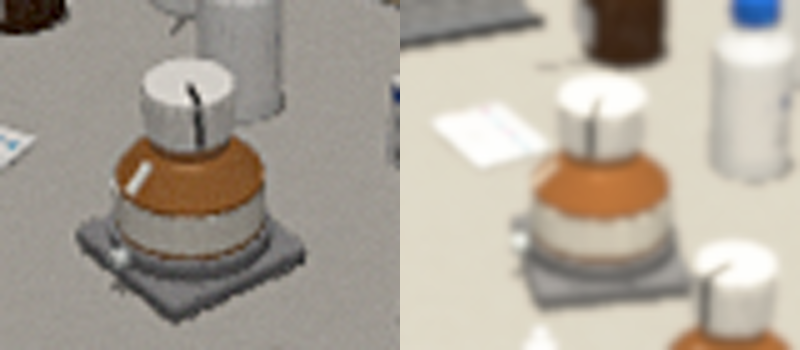

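```bash
cat > h.py <<'E'
import numpy as np
cams={"scene":(46.008331,256.7303,195.8253,np.array([[0.63620692,0.42117175,-0.64641714,-0.22967103],[-0.77143765,0.35939633,-0.52508878,-0.58040019],[0.01116738,0.83273563,0.55355817,0.760392]])),
"side":(46.626497,257.6055,192.4357,np.array([[0.9314631,0.18287254,-0.31453796,0.09199314],[-0.36382977,0.46318872,-0.8081362,-0.95498391],[-0.00209548,0.86718732,0.49797767,0.70268152]]))}
def atz(n,u,v,z):
    fv,cx,cy,P=cams[n];f=192/np.tan(np.radians(fv/2))
    d=P[:,:3]@np.array([(u-cx)/f,-(v-cy)/f,-1]);o=P[:,3]
    return o+d*(z-o[2])/d[2]
E
python3 - <<'E'
from h import *
np.set_printoptions(precision=4,suppress=True)
S=lambda x,y:("scene",200+x/5-.4,165+y/5-.4)
D=lambda x,y:("side",230+(x-400)/5-.4,150+y/5-.4)
a=atz(*S(188,83),.116);b=atz(*D(602,96),.116);print("top",a,b)
for z in(.116,):
  for n,c,e in(("scene",S(190,83),S(198,107)),("side",D(601,96),D(592,118))):
    d=atz(*e,z)-atz(*c,z);print(n,"line",np.degrees(np.arctan2(d[1],d[0])),np.linalg.norm(d))
for n,c in(("scene",S(139,178)),("side",D(548,172))):
    d=atz(*c,.066)-(a+b)/2;print(n,"bar",np.degrees(np.arctan2(d[1],d[0])),np.hypot(*d[:2]))
for p in((163,193,.116),(313,217,.166),(248,155,.1),(294,180,.05),(284,217,.03),(335,205,.07)):print(p,atz("scene",*p))
E
```

```text
top [0.5436 0.1165 0.116 ] [0.5464 0.1126 0.116 ]
scene line -128.55040517578533 0.02467505288375638
side line -123.12890462828454 0.028407832397939335
scene bar 161.38801786441186 0.034273237744091696
side bar 162.70232476744417 0.029547803087725727
(163, 193, 0.116) [0.3755 0.2238 0.116 ]
(313, 217, 0.166) [ 0.48   -0.1659  0.166 ]
(248, 155, 0.1) [0.6978 0.2095 0.1   ]
(294, 180, 0.05) [0.7387 0.0629 0.05  ]
(284, 217, 0.03) [ 0.591  -0.0106  0.03  ]
(335, 205, 0.07) [ 0.6787 -0.1137  0.07  ]
```

Run:
```python
from h import *
from scipy.spatial.transform import Rotation as R
from plant import get_state
np.set_printoptions(precision=4,suppress=True)
s=get_state();M=R.from_euler('xyz',s['eef_rot'],degrees=True).as_matrix();print(M)
d=np.array([.545,.1145,.226])-s['tcp_pos'];print("tool delta",M.T@d, "yaxis ang",np.degrees(np.arctan2(M[1,1],M[0,1])))
for n,p in(("pot base",(205,138,0)),("pot top",(203,85,.25)),("dropper base",(204,170,0)),("dropper base",(236,165,0)),("b2",(248,187,0)),("b3",(252,148,0))):print(n,atz("scene",*p))
# heights of tops: solve using base range
for b,t in(((204,170),(200,97)),((248,187),(248,150)),((205,138),(203,60)),((236,167),(237,125))):
  B=atz("scene",*b,0)
  zs=np.linspace(0,.5,501);e=[np.linalg.norm(atz("scene",*t,z)[:2]-B[:2]) for z in zs];print(B,zs[np.argmin(e)])
```

```text
[[-0.0005 -0.443  -0.8965]
 [-0.0014 -0.8965  0.443 ]
 [-1.      0.0015 -0.0001]]
tool delta [ 0.0003  0.3305 -0.4379] yaxis ang -116.2940449041734
pot base [0.8345 0.5377 0.    ]
pot top [0.751 0.445 0.25 ]
dropper base [0.6641 0.3722 0.    ]
dropper base [0.758 0.314 0.   ]
b2 [0.679  0.1934 0.    ]
b3 [0.8879 0.3524 0.    ]
[0.6641 0.3722 0.    ] 0.254
[0.679  0.1934 0.    ] 0.13
[0.8345 0.5377 0.    ] 0.293
[0.7479 0.305  0.    ] 0.153
```

```bash
python3 -m creep '{"jaw":[-1,-1,-1,-1,-1,-1,-1,-1,-1,-1],"translation":[[0,0.015,-0.02],[0,0.026,-0.034],[0,0.028,-0.037],[0,0.028,-0.037],[0,0.028,-0.037],[0,0.028,-0.037],[0,0.028,-0.037],[0,0.028,-0.037],[0,0.028,-0.037],[0,0.026,-0.034]],"roll":[0,0,0,0,0,0,0,0,0,0]}' 30
```

```text
time_s: 1.1
tcp_pos: [0.4939, 0.2136, 0.2265]
eef_rot: [51.7, 90.0, -154.6]
contact_force: [1.0, 0.7, 0.2]
gripper_width: 0.0878
```

```bash
python3 -m creep '{"jaw":[-1,-1,-1,-1,-1,-1,-1,-1,-1,-1],"translation":[[0,0.024,-0.032],[0,0.018,-0.024],[0,0.012,-0.016],[0,0.008,-0.01],[0,0.004,-0.006],[0,0,0],[0,0,0],[0,0,0],[0,0,0],[0,0,0]],"roll":[0,0,0,0,0,0,0,0,0,0]}'
python3 - <<'E'
from plant import *
import cv2,pickle
s=get_state();c=capture("wrist");pickle.dump((s,c),open("w1.pkl","wb"))
cv2.imwrite("pics/w1.png",c["image"][:,:,::-1]);print(s["joints"],s["tcp_pos"],s["eef_rot"],c["fovy"],c["cx"],c["cy"],c["tool_from_camera"])
E
```

```text
time_s: 2.1
tcp_pos: [0.5431, 0.1181, 0.2266]
eef_rot: [-105.4, 90.0, 48.3]
contact_force: [0.6, -0.1, -0.3]
gripper_width: 0.0876
[ 3.24521314e+01  9.34566614e+00 -1.45422643e+01 -2.60414670e-03
 -6.61037074e+01  3.13101200e+01] [0.54308556 0.11807048 0.22663141] [-105.41602895   89.99130551   48.34516767] 65.70646984690485 253.89521562347886 188.0806763479482 [[-6.61844366e-04  2.60680717e-01 -9.65424842e-01 -1.59096829e-01]
 [ 9.99999736e-01  4.63250712e-04 -5.60461716e-04 -1.01569180e-03]
 [ 3.01132184e-04 -9.65424958e-01 -2.60680955e-01 -6.99061098e-02]
 [ 0.00000000e+00  0.00000000e+00  0.00000000e+00  1.00000000e+00]]
```

View pics/w1.png

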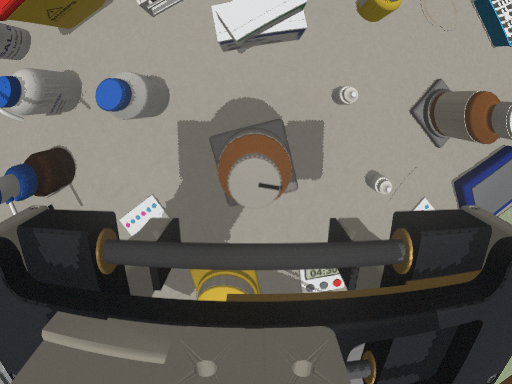

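Run:
```python
import cv2
a=cv2.imread("pics/w1.png")[110:220,190:310]
cv2.imwrite("pics/w1c.png",cv2.resize(a,None,fx=5,fy=5,interpolation=cv2.INTER_CUBIC))
```

```text
(no output)
```

View pics/w1c.png

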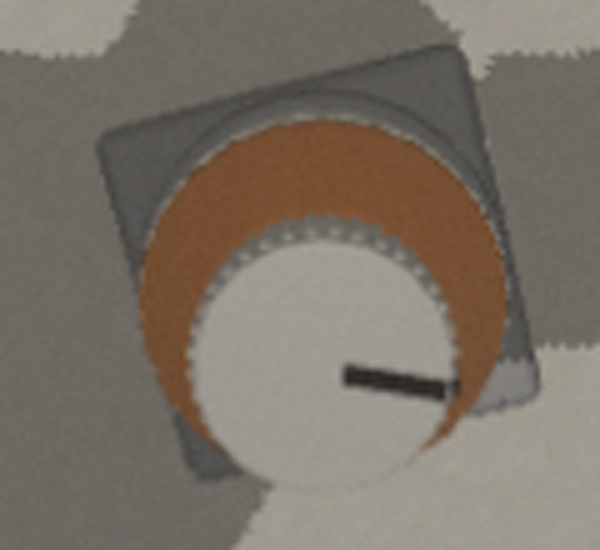

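```bash
cat >> h.py <<'E'
from scipy.spatial.transform import Rotation as Rr
def wz(s,c,u,v,z):
    f=192/np.tan(np.radians(c["fovy"]/2));du,dv=u-c["cx"],v-c["cy"];r=np.hypot(du,dv)
    t=r/f;k=np.sin(t)/max(r,1e-9)
    d=np.array([du*k,-dv*k,-np.cos(t)]);T=np.eye(4);T[:3,:3]=Rr.from_euler('xyz',s['eef_rot'],degrees=True).as_matrix();T[:3,3]=s['tcp_pos']
    W=T@c["tool_from_camera"];d=W[:3,:3]@d;o=W[:3,3];return o+d*(z-o[2])/d[2]
E
python3 - <<'E'
from h import *
import pickle
np.set_printoptions(precision=4,suppress=True)
s,c=pickle.load(open("w1.pkl","rb"))
p=lambda x,y,z=.116:wz(s,c,190+x/5-.4,110+y/5-.4,z)
C=p(323,366);print(C,p(190,366),p(457,366),p(323,240),p(323,492))
d=p(455,390)-C;print(np.degrees(np.arctan2(d[1],d[0])),np.linalg.norm(d))
M=Rr.from_euler('xyz',s['eef_rot'],degrees=True).as_matrix()
C2=C.copy();C2[2]=.084;print(M.T@(C2-s['tcp_pos']),M[:,1])
E
```

```text
[0.5453 0.1176 0.116 ] [0.5564 0.14   0.116 ] [0.5342 0.0951 0.116 ] [0.5667 0.1071 0.116 ] [0.523  0.1286 0.116 ]
-126.84858407206801 0.025298248485338928
[ 0.1426 -0.0006 -0.0022] [-0.4421 -0.897  -0.0001]
```

```bash
python3 -m creep '{"jaw":[-1,-1,-1,-1,-1,-1,-1,-1,-1,-1],"translation":[[0.015,0,-0.001],[0.025,0,-0.001],[0.027,0,0],[0.025,0,0],[0.02,0,0],[0.014,0,0],[0.009,0,0],[0.006,0,0],[0.001,0,0],[0,0,0]],"roll":[0,0,0,0,0,0,0,0,0,0]}' 30
```

```text
time_s: 3.15
tcp_pos: [0.5454, 0.1168, 0.085]
eef_rot: [-133.6, 90.0, 20.1]
contact_force: [0.8, -0.5, -0.2]
gripper_width: 0.0875
```

```bash
python3 -m creep '{"jaw":[0,0.3,1,1,1,1,1,1,1,1],"translation":[[0,0,0],[0,0,0],[0,0,0],[0,0,0],[0,0,0],[0,0,0],[0,0,0],[0,0,0],[0,0,0],[0,0,0]],"roll":[0,0,0,0,0,0,0,0,0,0]}' 30; python3 -c "
from plant import *
print(get_state())"
```

```text
time_s: 4.15
tcp_pos: [0.5452, 0.1168, 0.0846]
eef_rot: [-117.1, 90.0, 36.6]
contact_force: [-0.4, 2.2, 2.0]
gripper_width: 0.0495
{'time_s': 4.15, 'joints': array([ 3.22136743e+01,  1.73175009e+01, -2.47205752e+01, -1.77145087e-03,
       -4.79448050e+01,  3.15062135e+01]), 'qd': array([-0.08103758,  0.11275944, -0.04864149,  0.04207464, -0.10166126,
        0.09791183]), 'joint_torque': array([-7.80620892e-01, -4.69698501e+01,  2.24585563e+01,  5.60743198e+00,
       -7.14385835e-02,  7.24268248e-03]), 'tcp_pos': array([0.54515603, 0.11679879, 0.0846462 ]), 'eef_rot': array([-117.11143581,   89.98283064,   36.60726561]), 'contact_force': array([-0.40219985,  2.16107464,  1.95718159]), 'moment': array([ 0.50817566,  0.0971314 , -0.03811963]), 'gripper_width': 0.04952875891622216}
```

```bash
python3 -m creep '{"jaw":[1,1,1,1,1,1,1,1,1,1],"translation":[[0,0,0],[0,0,0],[0,0,0],[0,0,0],[0,0,0],[0,0,0],[0,0,0],[0,0,0],[0,0,0],[0,0,0]],"roll":[0.05,0.1,0.1,0.1,0.1,0.1,0.1,0.1,0.1,0.05]}' 30
python3 - <<'E'
from plant import *
import cv2,pickle
s=get_state();c=capture("wrist");pickle.dump((s,c),open("w2.pkl","wb"))
cv2.imwrite("pics/w2.png",c["image"][:,:,::-1]);print(s["joints"],s["tcp_pos"],s["moment"],s["joint_torque"])
d=capture("scene")["image"][165:235,200:280,::-1];cv2.imwrite("pics/s2.png",cv2.resize(d,None,fx=6,fy=6,interpolation=cv2.INTER_CUBIC))
E
```

```text
time_s: 5.15
tcp_pos: [0.5448, 0.1165, 0.0847]
eef_rot: [109.2, 90.0, -148.9]
contact_force: [-1.1, 0.9, 2.7]
gripper_width: 0.0494
[ 3.22097595e+01  1.73032488e+01 -2.47388715e+01 -6.72365497e-04
 -4.79840718e+01 -2.02705480e+01] [0.54478775 0.11651815 0.08466918] [0.35746171 0.62237741 0.09079614] [ -0.70259057 -46.27200007  22.90362597   5.62500402   0.40043559
   0.09325961]
```

View pics/w2.png

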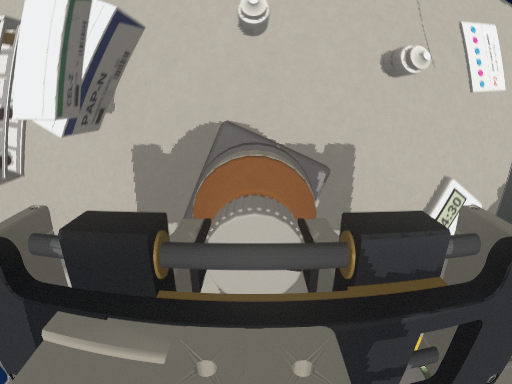

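View pics/s2.png

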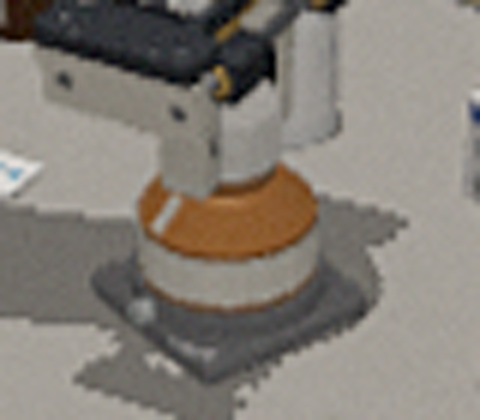

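Moment 0.09 N·m is just the thread friction, so the cap is turning and hasn't reached its stop. I'll continue slowly.

```bash
python3 -m creep '{"jaw":[1,1,1,1,1,1,1,1,1,1],"translation":[[0,0,0],[0,0,0],[0,0,0],[0,0,0],[0,0,0],[0,0,0],[0,0,0],[0,0,0],[0,0,0],[0,0,0]],"roll":[0.02,0.03,0.03,0.03,0.03,0.02,0.02,0.02,0,0]}' 30
python3 - <<'E'
from plant import *
s=get_state();print(s["joints"],s["tcp_pos"],s["moment"],s["joint_torque"],s["contact_force"])
E
```

```text
time_s: 6.25
tcp_pos: [0.5447, 0.1165, 0.0846]
eef_rot: [107.7, 90.0, -161.6]
contact_force: [-4.6, 0.5, 5.7]
gripper_width: 0.0496
[ 3.22103833e+01  1.73032802e+01 -2.47419165e+01 -1.18713421e-02
 -4.79905722e+01 -3.15883014e+01] [0.54466868 0.11651476 0.0846228 ] [ 0.24239603  1.37961895 -0.07079888] [ -0.69085959 -45.01796365  23.27592552   5.89356065   1.11575726
   0.0564609 ] [-4.55712491  0.50714105  5.67068628]
```

```bash
python3 -m creep '{"jaw":[1,1,1,1,1,1,1,1,1,1],"translation":[[0,0,0],[0,0,0],[0,0,0],[0,0,0],[0,0,0],[0,0,0],[0,0,0],[0,0,0],[0,0,0],[0,0,0]],"roll":[0.015,0.015,0.015,0.015,0.015,0.015,0,0,0,0]}' 30
python3 - <<'E'
from plant import *
import cv2
s=get_state();print(s["joints"],s["tcp_pos"],s["moment"],s["joint_torque"],s["contact_force"])
d=capture("side")["image"][150:220,230:310,::-1];cv2.imwrite("pics/s3.png",cv2.resize(d,None,fx=6,fy=6,interpolation=cv2.INTER_CUBIC))
E
```

```text
time_s: 7.25
tcp_pos: [0.5446, 0.1162, 0.0846]
eef_rot: [150.0, 89.9, -124.4]
contact_force: [-4.3, -0.7, 5.2]
gripper_width: 0.0498
[ 3.22157939e+01  1.73068793e+01 -2.47597183e+01  4.25791724e-02
 -4.80066480e+01 -3.66598628e+01] [0.54462652 0.11623104 0.0846186 ] [-0.14565166  1.4517631   1.00569323] [ -1.13736212 -45.14083028  23.76952171   4.98454481   1.35586996
  -1.02763731] [-4.29290144 -0.67265545  5.23586646]
```

View pics/s3.png

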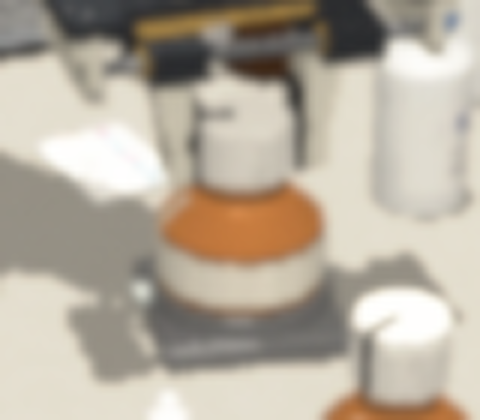

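The moment jumped from about 0.08 to 1.0 N·m at 1.19 rad total turn, so the cap is on its stop. Releasing now.

```bash
python3 -m creep '{"jaw":[-1,-1,-1,-1,-1,-1,-1,-1,-1,-1],"translation":[[0,0,0],[0,0,0],[0,0,0],[0,0,0],[0,0,0],[0,0,0],[0,0,0],[0,0,0],[0,0,0],[0,0,0]],"roll":[0,0,0,0,0,0,0,0,0,0]}'
```

```text
time_s: 8.3
tcp_pos: [0.545, 0.1166, 0.0846]
eef_rot: [-119.3, 90.0, -33.8]
contact_force: [0.1, -0.2, 0.1]
gripper_width: 0.0876
```

```bash
python3 -m creep '{"jaw":[-1,-1,-1,-1,-1,-1,-1,-1,-1,-1],"translation":[[-0.01,0,0],[-0.015,0,0],[-0.02,0,0],[-0.025,0,0],[-0.025,0,0],[-0.02,0,0],[-0.015,0,0],[-0.01,0,0],[0,0,0],[0,0,0]],"roll":[0,0,0,0,0,0,0,0,0,0]}'
python3 - <<'E'
from plant import *
from h import *
import cv2,pickle
s=get_state();c=capture("wrist");pickle.dump((s,c),open("w4.pkl","wb"))
a=c["image"][110:220,190:310,::-1];d=capture("scene")["image"][165:235,200:280,::-1]
cv2.imwrite("pics/w4.png",np.hstack([cv2.resize(a,(480,440),interpolation=cv2.INTER_CUBIC),cv2.resize(d,(320,280),interpolation=cv2.INTER_CUBIC)][:1]))
cv2.imwrite("pics/s4.png",cv2.resize(d,(640,560),interpolation=cv2.INTER_CUBIC))
print(s["tcp_pos"],s["gripper_width"],s["contact_force"])
E
```

```text
time_s: 9.3
tcp_pos: [0.5448, 0.1166, 0.2242]
eef_rot: [73.8, 90.0, 159.3]
contact_force: [0.5, -0.0, -0.4]
gripper_width: 0.0877
[0.54475078 0.11661251 0.22424221] 0.08773055485538925 [ 0.52069587 -0.00773961 -0.42403589]
```

View pics/w4.png

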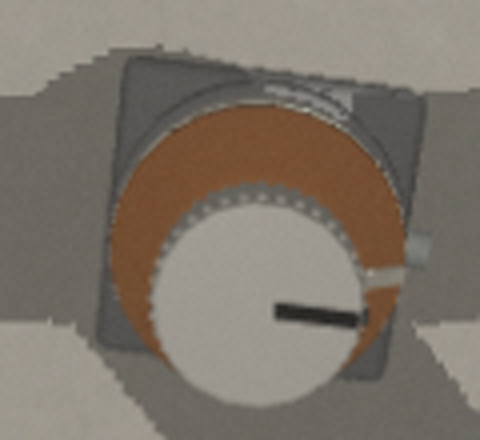

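View pics/s4.png

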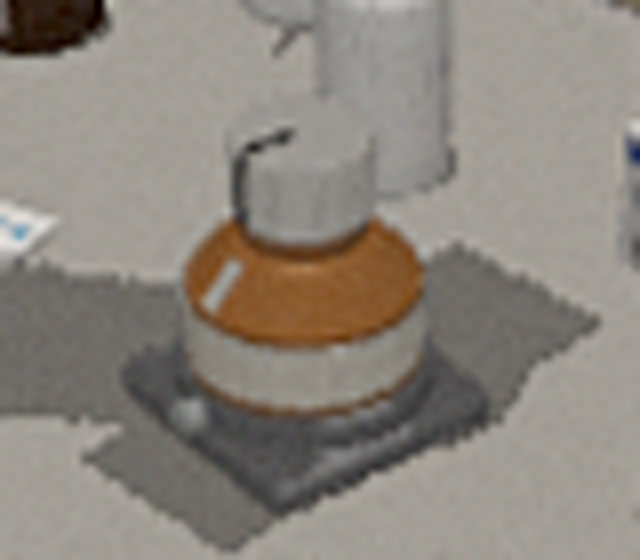

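Run:
```python
from h import *
import pickle
np.set_printoptions(precision=4,suppress=True)
s,c=pickle.load(open("w4.pkl","rb"))
p=lambda x,y,z=.116:wz(s,c,190+x/4-.4,110+y/4-.4,z)
an=lambda d:np.degrees(np.arctan2(d[1],d[0]))
C=p(257,305);print(C)
print("line",an(p(357,321)-C),an(p(357,321)-p(275,311)))
J=np.array([.545,.117,0])
for C in (C,J):
 for z in(.055,.06,.065,.07):
  print(z,an(p(404,273,z)-C),np.hypot(*(p(404,273,z)-C)[:2]),an(p(366,282,z)-C),np.hypot(*(p(366,282,z)-C)[:2]))
```

```text
[0.545  0.1174 0.116 ]
line 166.12634001811824 168.3230026773195
0.055 166.61757948537945 0.04236523643144889 158.9768348298194 0.03235589573775953
0.06 168.0706465194047 0.04156998765479109 160.83341427890767 0.031577575504512075
0.065 169.5793783993641 0.04080250743066274 162.78166068943452 0.030834064184060903
0.07 171.1448213840901 0.0400643916080349 164.8236877622051 0.030127938978357686
0.055 166.0393537981825 0.04244163551474049 158.24558484976325 0.03248906919946298
0.06 167.47882467060006 0.04163556154339137 160.0766477754507 0.03169736594135371
0.065 168.97414526671918 0.04085679463912783 161.9994402565481 0.030939672774706543
0.07 170.52647222965817 0.04010692551937985 164.01636722378043 0.030218548092272313
```

```bash
python3 -c "
from plant import *
print(close_job())"
```

```text
the job is handed in; nothing more can be done
None
```

I screwed the short wide amber jar's cap clockwise onto its stop, let go, and handed the job in at about 9.4 s of the 27 s allowed.

- **Grip and turn:** I gripped the cap from above with the force set to 30 N and turned it about 68° (1.19 rad).
- **Reaching the stop:** The moment about the cap rose from about 0.08 N·m, which is just its friction, to 1.0 N·m. I opened the gripper there and backed straight up.
- **Last checks:** In the wrist picture after release, the cap's black line reads 166–168° and the white bar on the shoulder about 164–167°. That agrees within the roughly 2° I can read; the line turned about 67° by the pictures, against 68° by the joint. The force on the tool was about zero after release, with the gripper open and its tip 0.22 m above the worktop.
- **Not separately checked:** I never touched the tall jar, but I did not measure its cap angle afterwards.

No check failed. The only disagreement was between the early fixed-camera estimates of the cap's position, which differed from the wrist view by up to 5 mm; I used the wrist view.

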